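# Test the repaired touch lamp

## Robot

A 6-joint arm with a two-finger parallel gripper is mounted at the origin on the work surface. World frame = base frame: x ahead of the robot, y to its left, z up, the work surface at z = 0. Lengths are in mm, angles in rad, forces in N, time in s.
With the tool pointing down it reaches from about 350 to 775 mm from the base axis. Payload 7.3 kg.
Tool frame: the origin (TCP) lies at the very end of the fingers, on their centre line; the grasp point (between the pads) lies 19 mm behind it; z points along the fingers, y is the line along which they close (so a half turn about z gives the same grasp; the last joint's range is limited). The gripper opens to 92 mm and grips with 3 to 60 N. Pads are 19 mm wide; open, the fingers measure 130 mm over their backs; the gripper's body (75 mm by 190 mm) begins 47 mm behind the grasp point.
Start: joints at [1.028, 0.342, 1.524, -0, 1.275, -0.146], TCP at [202.884, 484.235, 226.741] pointing down, gripper open.
Joint ranges: [-2.53, 2.53], [-0.77, 2.02], [0.04, 2.7], [-1, 4.14], [0.28, 2.66], [-3.11, 3.11]. Speed limits (rad/s): [2.57, 2.57, 3.14, 3.14, 3.14, 3.14].

## Interface

Orientations are given as [roll, pitch, yaw] about the fixed x, y, z axes, in that order (R = Rz(yaw) Ry(pitch) Rx(roll)).
In Python, from plant import bot gives the robot as it stands.
- The arm moves only by the tool send_rows, never from a script. Its argument "rows" is a list of rows, each an object of numbers: "x", "y", "z": the shift along the tool's x, y, z in units of 0.2 m (1.0 is 0.2 m); "ax", "ay", "az": the turn, a rotation vector about the tool's x, y, z in units of 60 degrees (1.0 is 60 degrees); "jaw": the opening, from -1 (shut) to 1 (fully open), so that 0 is half open. In form: [{"x": .., "y": .., "z": .., "ax": .., "ay": .., "az": .., "jaw": ..}, ...]. A call has exactly 10 rows; each row is the pose to reach, as a shift and turn from the pose commanded when the call began, along the tool's axes at that moment; what a row does not reach only later rows make up. A row lasts 1/8 s, in which the tool goes at most 62.5 mm and 10.7 degrees, less where a joint would pass 70% of its speed; a pose out of reach is approached as far as the arm can. A call with a number of a shift or a turn outside -1 to 1 is refused whole. A call with a gripper value outside its range is refused whole. The fingers move at their own pace and stop on an object; the grip force is fixed at half the most. Time passes only in rows, so rows that repeat a pose let the fingers close, or fill a call up. It gives the time, the measured TCP pose, the force, the opening and the grip force at its end, in the units of the state.
- bot.get_obs(): the state, without advancing time (a new reading comes with each control period).
- bot.capture(name): name is "scene" or "top"; returns (picture, depth): 384x512x3 uint8, red, green, blue; 384x512 float32, mm along the optical axis (not along the pixel's ray), 0 where there is no reading.
- bot.camera_model(name): a dict with "vertical_fov" (degrees; the focal length in pixels is half the picture's height over the tangent of half this angle, whatever the lens; pixels are square), "cx", "cy" (the principal point, pixels), "R" (3x3) and "t" (3): a world point X has camera coordinates R X + t. Camera axes: x right, y down, z forward; pixel columns grow to the right and rows downward; lengths in mm; the calibration is good to about 2 mm. A picture is of the moment at which its call begins. camera_model takes no time and is no camera call.
- bot.close_job(): hands the job in; it is judged then, once.
The state is a dict: "time": time; "joint_positions": joint angles; "dq": joint speeds; "tau": joint torques, N m; "tool_pos": TCP position; "tcp_rot": TCP orientation; "contact_force": force on the tool from outside, world axes, zero at the start; "moment": the same for the moment, N m; "grip_width": finger opening in mm; "finger_force": force on a finger pad.
Only numpy, scipy, OpenCV 4.12 (cv2) and the standard library are available. Lean on these libraries where they do the work, as an engineer would, in place of code of your own. Each camera call takes 0.05 s, during which the arm holds its last target. There are 200 camera calls.

## Task

Start the bench tester by pressing its green button, then gently press the cap on top of the brass lamp with the fingertips so that it clicks, and withdraw. Do not lift, shift or tip the lamp, and leave the other buttons, the black and blue lamps, the screwdriver and the jar untouched.

Things in the scene. Friction and masses are not known exactly. Their poses are not given: they have to be found in the camera images.
- brass_lamp: shiny brass cordless table lamp, loose, about 0.6 to 1.1 kg, standing upright on the bench: round foot 100 mm across, thin stem 14 mm, domed shade 110 mm across from 150 to 200 mm up, switch cap on top (top face 214 mm up). Origin at the centre of its underside, z up. The three lamps differ only in colour and stand in any order, their axes at least 130 mm apart.
- brass_lamp_cap (a joint): Pressing cap on top of the brass lamp (round, bare aluminium, 36 mm across, standing 14 mm proud of the shade). Joint value in m: 0 released, 0.008 fully down; it slides straight down along the lamp and springs back (1 N to start, 5 N fully down). The lamp registers a touch from 3 mm (0.003).
- brass_lamp_cap_top (a point): centre of the top face of the brass lamp's cap; 214 mm above the bench when released; z up
- black_lamp: black plastic cordless table lamp, loose, about 0.6 to 1.1 kg, standing upright on the bench: round foot 100 mm across, thin stem 14 mm, domed shade 110 mm across from 150 to 200 mm up, switch cap on top (top face 214 mm up). Origin at the centre of its underside, z up. The three lamps differ only in colour and stand in any order, their axes at least 130 mm apart.
- black_lamp_cap (a joint): Pressing cap on top of the black lamp (round, bare aluminium, 36 mm across, standing 14 mm proud of the shade). Joint value in m: 0 released, 0.008 fully down; it slides straight down along the lamp and springs back (1 N to start, 5 N fully down). The lamp registers a touch from 3 mm (0.003).
- black_lamp_cap_top (a point): centre of the top face of the black lamp's cap; 214 mm above the bench when released; z up
- blue_lamp: blue painted cordless table lamp, loose, about 0.6 to 1.1 kg, standing upright on the bench: round foot 100 mm across, thin stem 14 mm, domed shade 110 mm across from 150 to 200 mm up, switch cap on top (top face 214 mm up). Origin at the centre of its underside, z up. The three lamps differ only in colour and stand in any order, their axes at least 130 mm apart.
- blue_lamp_cap (a joint): Pressing cap on top of the blue lamp (round, bare aluminium, 36 mm across, standing 14 mm proud of the shade). Joint value in m: 0 released, 0.008 fully down; it slides straight down along the lamp and springs back (1 N to start, 5 N fully down). The lamp registers a touch from 3 mm (0.003).
- blue_lamp_cap_top (a point): centre of the top face of the blue lamp's cap; 214 mm above the bench when released; z up
- tester: grey bench tester, fixed, 120 x 210 x 40 mm (x, y, z in its own frame), origin at the centre of its underside; three round buttons in a row along its y, 62 mm apart, near its -x edge: green (at +y), yellow (middle), red (at -y); black display strip towards +x. On the bench, turned up to 0.5 rad.
- green_button (a joint): green push button of the tester, 32 mm across, standing 10 mm proud of its round black housing (48 mm across); its top face is 62 mm above the bench. Joint value in m: 0 released, 0.006 fully down (about 4 N); it goes straight down and springs back. It registers from 3 mm (0.003).
- green_button_top (a point): centre of the top face of the green button; z up
- yellow_button (a joint): yellow push button of the tester, 32 mm across, standing 10 mm proud of its round black housing (48 mm across); its top face is 62 mm above the bench. Joint value in m: 0 released, 0.006 fully down (about 4 N); it goes straight down and springs back. It registers from 3 mm (0.003).
- yellow_button_top (a point): centre of the top face of the yellow button; z up
- red_button (a joint): red push button of the tester, 32 mm across, standing 10 mm proud of its round black housing (48 mm across); its top face is 62 mm above the bench. Joint value in m: 0 released, 0.006 fully down (about 4 N); it goes straight down and springs back. It registers from 3 mm (0.003).
- red_button_top (a point): centre of the top face of the red button; z up
- screwdriver: red-handled screwdriver, 180 mm, lying loose on the bench in front of the lamps; origin near its middle, x along it to the tip
- jar: amber screw jar with black lid, 56 mm across, 70 mm tall, loose; origin at the centre of its underside
Things that resemble listed ones, but are neither listed nor needed, are in the scene too. There is more than one size of the brass_lamp; the one meant has the size given above.

How it is judged:
By the outcome, as a careful person would: the job done as asked, in the order asked, and still so for the second after the job is handed in, with the robot touching nothing.
It also fails if it takes over 48 s, if anything falls off the work surface, if the arm or the gripper's body presses on something with over 40 N, if the wrist force passes 120 N, or if a joint passes its speed limit or range.

## Working session

There is one attempt and no reset: what is moved stays moved. The work goes in short steps, Python scripts to look and compute and a tool call to move; the robot and the scene stay as the last step left them, time stands still between calls to the robot, and variables do not carry over. Pictures are saved under pics/ and viewed, at most 10 in all, crops included, and the job is handed in when it is done.

Besides the shell and the picture viewer there is one more tool, called as name(argument=value, ...), one argument or row to a line, values as JSON. send_rows: Moves the arm, as the interface text tells. Its arguments: {"type":"object","properties":{"rows":{"type":"array","items":{"type":"object","properties":{"x":{"type":"number","minimum":-1,"maximum":1},"y":{"type":"number","minimum":-1,"maximum":1},"z":{"type":"number","minimum":-1,"maximum":1},"ax":{"type":"number","minimum":-1,"maximum":1},"ay":{"type":"number","minimum":-1,"maximum":1},"az":{"type":"number","minimum":-1,"maximum":1},"jaw":{"type":"number"}}}}},"required":["rows"]}

```bash
mkdir -p pics; cat > h.py <<'E'
import numpy as np, cv2
from plant import bot
def cap(n,f):
    p,d=bot.capture(n); np.savez('pics/'+f+'.npz',p=p,d=d); cv2.imwrite('pics/'+f+'.png',p[:,:,::-1]); return p,d
def world(n,d,u,v,z=None):
    m=bot.camera_model(n); f=192/np.tan(np.radians(m['vertical_fov'])/2)
    R=np.array(m['R']);t=np.array(m['t']); r=np.array([(u-m['cx'])/f,(v-m['cy'])/f,1.])
    if z is None: return R.T@(r*d[int(v),int(u)]-t)
    o=-R.T@t; w=R.T@r; return o+w*(z-o[2])/w[2]
E
python3 - <<'E'
from h import *
a,_=cap('scene','s0');b,_=cap('top','t0')
print(bot.get_obs()); print(bot.camera_model('top'),bot.camera_model('scene'))
E
```

```text
{'time': 0.1, 'joint_positions': array([ 1.02798732e+00,  3.42653015e-01,  1.52488851e+00,  2.06642117e-05,
        1.27537834e+00, -1.45970562e-01]), 'dq': array([-0.00089818, -0.00025999, -0.00110675, -0.00048155,  0.00044433,
       -0.00137603]), 'tau': array([ 7.60205112e-04, -4.32005632e+01, -2.44692260e+01,  7.18242559e-02,
        5.25987719e-02, -7.71590885e-05]), 'tool_pos': array([202.69651747, 483.92350828, 226.12597808]), 'tcp_rot': array([-3.14028243e+00, -2.12596998e-04,  2.74474805e+00]), 'contact_force': array([ 0.69992836, -0.23931455,  0.15042804]), 'moment': array([0.00603652, 0.00615931, 0.06828619]), 'finger_force': 0.0, 'grip_width': 92.00328361597668}
{'vertical_fov': 43.91284682642952, 'cx': 259.3378821498469, 'cy': 188.5364662575597, 'R': array([[ 0.01944754, -0.99977281,  0.00872423],
       [-0.98259161, -0.02072436, -0.18461916],
       [ 0.18475802, -0.00498196, -0.98277141]]), 't': array([  11.21734029,  568.53989882, 1295.74227554])} {'vertical_fov': 56.65113922443793, 'cx': 260.44104164502943, 'cy': 192.9908808619144, 'R': array([[-0.8220178 ,  0.56943642, -0.00537535],
       [ 0.42451875,  0.60647363, -0.6722898 ],
       [-0.37956629, -0.55491612, -0.74026855]]), 't': array([ 448.77071153, -164.19738556, 1347.66299339])}
```

View pics/s0.png

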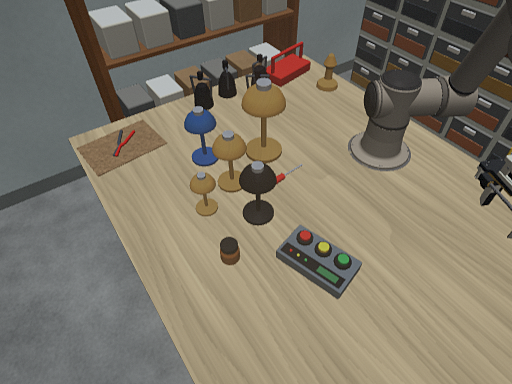

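View pics/t0.png

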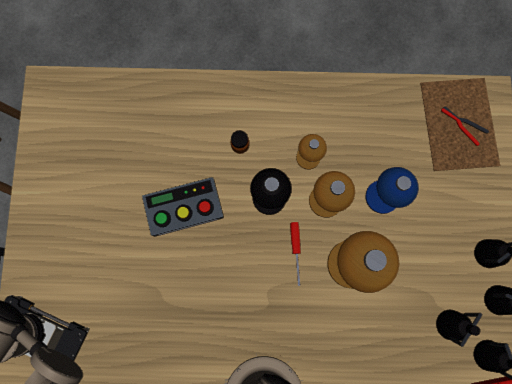

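The scene view shows three brass lamps. In the top view, the small cap is at about (313,144), the medium at (338,187) and the large at (375,260). The medium one matches the black lamp's size. The green button is at (162,218) in the top view.

```bash
python3 - <<'E'
from h import *
T=np.load('pics/t0.npz');S=np.load('pics/s0.npz');np.set_printoptions(precision=1,suppress=True)
for n,u,v,z in [('green',162,218,62),('yellow',183,212.5,62),('red',205,207,62),('brassM',338,187.5,214),('brassS',313.5,144.5,None),('brassL',375.5,260.5,None),('black',271,184.5,214),('blue',404,183.5,214),('jar',240,136,None),]:
    print(n,world('top',T['d'],u,v),z and world('top',T['d'],u,v,z))
for n,u,v,z in [('green',343.5,259,62),('brassM',228.5,135.5,214),('brassL',263.5,85,None),('black',258,167,214)]:
    print('scene',n,world('scene',S['d'],u,v),z and world('scene',S['d'],u,v,z))
a=cv2.resize(T['p'][110:300,130:430],None,fx=2.6,fy=2.6,interpolation=2);cv2.imwrite('pics/c0.png',a[:,:,::-1])
E
```

```text
green [477.5 291.   62.9] [477.6 291.2  62. ]
yellow [494.3 233.9  61. ] [494.2 233.8  62. ]
red [510.3 172.8  66.2] [510.9 173.3  62. ]
brassM [ 544.5 -172.3  214.8] [ 544.7 -172.4  214. ]
brassS [ 672.  -118.9  152.5] None
brassL [ 363.1 -241.4  294. ] None
black [548.2  -5.2 216.8] [548.8  -5.3 214. ]
blue [ 557.8 -336.8  216.8] [ 558.3 -337.7  214. ]
jar [715.7  80.9  72.1] None
scene green [479.9 296.2  62.8] [479.4 295.9  62. ]
scene brassM [ 550.4 -159.6  215.7] [ 549.4 -161.5  214. ]
scene brassL [ 375.5 -226.4  291.5] None
scene black [555.6   4.3 216.2] [554.3   2.3 214. ]
```

View pics/c0.png

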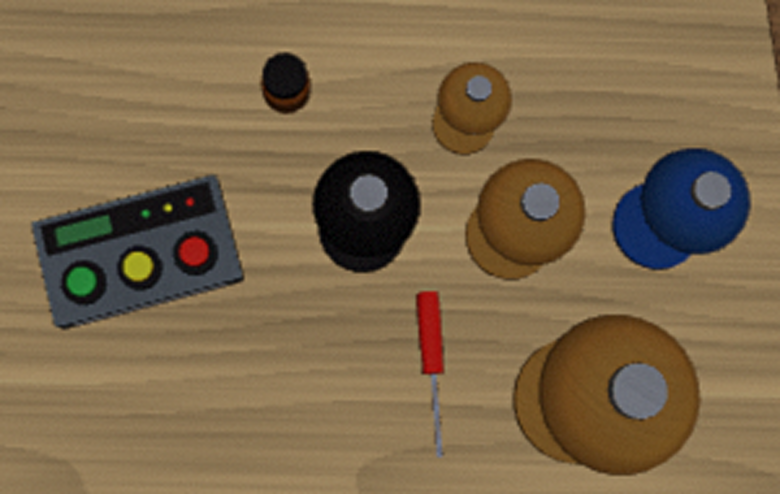

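```bash
python3 - <<'E'
from h import *
np.set_printoptions(precision=1,suppress=True)
for n,f,c in [('top','t0',{'brassM':(338,187),'black':(271,184),'blue':(404,183),'L':(375,260)}),('scene','s0',{'brassM':(228,135),'black':(258,167),'blue':(198,112),'L':(263,85)})]:
    D=np.load('pics/'+f+'.npz');p=D['p'].astype(int)
    for k,(u,v) in c.items():
        r=13;w=p[v-r:v+r+1,u-r:u+r+1]; m=((w.max(2)-w.min(2))<40)&(w.max(2)>105)
        nn,l,st,ce=cv2.connectedComponentsWithStats(m.astype('uint8')); i=1+st[1:,4].argmax()
        uv=ce[i]+[u-r,v-r]; print(n,k,uv,st[i],world(n,D['d'],*uv,214 if k!='L' else 293))
    h=lambda c:cv2.inRange(cv2.cvtColor(D['p'],cv2.COLOR_RGB2HSV),*c)
    m=h(((50,120,60),(80,255,255)));nn,l,st,ce=cv2.connectedComponentsWithStats(m)
    for i in range(1,nn):
        if st[i,4]>40: print(n,'green',ce[i],st[i],world(n,D['d'],*ce[i],62))
    pts=[(60,100),(256,90),(480,220),(40,260),(250,330)] if n=='top' else [(170,180),(300,340),(400,300),(350,120),(200,300)]
    for q in pts: print(q,world(n,D['d'],*q))
a=cv2.resize(np.load('pics/s0.npz')['p'][70:290,170:380],None,fx=2.7,fy=2.7,interpolation=2);cv2.imwrite('pics/c1.png',a[:,:,::-1])
E
```

```text
top brassM [337.8 186.7] [  6   6  14  14 146] [ 546.6 -171.9  214. ]
top black [271.5 183.7] [  7   7  14  13 143] [550.8  -6.5 214. ]
top blue [403.9 182.4] [  7   6  13  14 140] [ 561.1 -337.4  214. ]
top L [375.9 259.8] [  4   3  21  21 341] [ 364.7 -242.6  293. ]
top green [161.6 198.1] [151 193  22  11 138] [533.6 295.5  62. ]
top green [161.  217.8] [156 213  11  11 101] [478.  294.1  62. ]
(60, 100) [839.7 634.3  -1.5]
(256, 90) [884.4  38.7   1.5]
(480, 220) [ 497.7 -621.7    4.2]
(40, 260) [357.6 644.4  -0.9]
(250, 330) [176.   40.7  -2.4]
scene brassM [227.5 133.3] [ 7  7 12  9 83] [ 546.6 -172.3  214. ]
scene black [257.  164.8] [  6   6  13  10 101] [551.7  -6.5 214. ]
scene blue [196.5 109. ] [ 2  4 16 12 71] [ 563.7 -338.7  214. ]
scene L [263.5  81.9] [  6   6  16   9 111] [ 366.7 -239.3  293. ]
scene green [343.  258.5] [338 254  11  10  91] [479.3 293.9  62. ]
(170, 180) [ 718.8 -304.     2.8]
(300, 340) [692.3 381.4   1.7]
(400, 300) [410.5 451.2   2.1]
(350, 120) [ -39.  -195.7    2.5]
(200, 300) [844.  149.1   1.7]
```

View pics/c1.png

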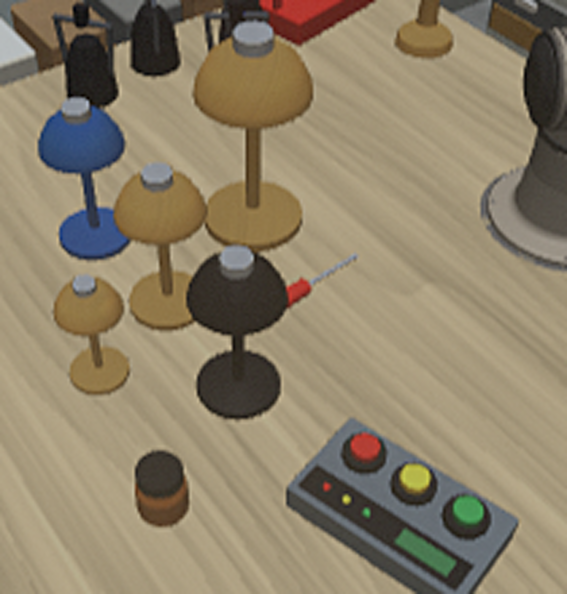

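Both cameras agree: green is at about (478.5, 294, 62) and the brass cap at about (546.6, -172, 214). I'll shut the jaw and go above the green button, keeping the tool's yaw as it is.

send_rows(
  rows=[
    {"x": -0.05,"y": -0.01,"jaw": -1},
    {"x": -0.15,"y": -0.03,"jaw": -1},
    {"x": -0.27,"y": -0.06,"jaw": -1},
    {"x": -0.4,"y": -0.085,"jaw": -1},
    {"x": -0.53,"y": -0.11,"jaw": -1},
    {"x": -0.66,"y": -0.14,"jaw": -1},
    {"x": -0.78,"y": -0.16,"jaw": -1},
    {"x": -0.86,"y": -0.18,"jaw": -1},
    {"x": -0.9,"y": -0.19,"jaw": -1},
    {"x": -0.9,"y": -0.19,"jaw": -1},
  ],
)

```text
schema error: expected keys x, y, z, ax, ay, az, jaw
```

send_rows(
  rows=[
    {"x": -0.05,"y": -0.01,"z": 0,"ax": 0,"ay": 0,"az": 0,"jaw": -1},
    {"x": -0.15,"y": -0.03,"z": 0,"ax": 0,"ay": 0,"az": 0,"jaw": -1},
    {"x": -0.27,"y": -0.06,"z": 0,"ax": 0,"ay": 0,"az": 0,"jaw": -1},
    {"x": -0.4,"y": -0.085,"z": 0,"ax": 0,"ay": 0,"az": 0,"jaw": -1},
    {"x": -0.53,"y": -0.11,"z": 0,"ax": 0,"ay": 0,"az": 0,"jaw": -1},
    {"x": -0.66,"y": -0.14,"z": 0,"ax": 0,"ay": 0,"az": 0,"jaw": -1},
    {"x": -0.78,"y": -0.16,"z": 0,"ax": 0,"ay": 0,"az": 0,"jaw": -1},
    {"x": -0.86,"y": -0.18,"z": 0,"ax": 0,"ay": 0,"az": 0,"jaw": -1},
    {"x": -0.9,"y": -0.19,"z": 0,"ax": 0,"ay": 0,"az": 0,"jaw": -1},
    {"x": -0.9,"y": -0.19,"z": 0,"ax": 0,"ay": 0,"az": 0,"jaw": -1},
  ],
)

```text
time: 1.35
tool_pos: [354.3, 379.4, 226.7]
tcp_rot: [-3.142, -0.0, 2.744]
contact_force: [-0.3, 0.2, -0.0]
grip_width: 0.9
finger_force: 0.0
```

send_rows(
  rows=[
    {"x": -0.06,"y": -0.012,"z": 0,"ax": 0,"ay": 0,"az": 0,"jaw": -1},
    {"x": -0.18,"y": -0.037,"z": 0.05,"ax": 0,"ay": 0,"az": 0,"jaw": -1},
    {"x": -0.32,"y": -0.067,"z": 0.13,"ax": 0,"ay": 0,"az": 0,"jaw": -1},
    {"x": -0.46,"y": -0.096,"z": 0.23,"ax": 0,"ay": 0,"az": 0,"jaw": -1},
    {"x": -0.6,"y": -0.125,"z": 0.35,"ax": 0,"ay": 0,"az": 0,"jaw": -1},
    {"x": -0.7,"y": -0.146,"z": 0.48,"ax": 0,"ay": 0,"az": 0,"jaw": -1},
    {"x": -0.738,"y": -0.154,"z": 0.59,"ax": 0,"ay": 0,"az": 0,"jaw": -1},
    {"x": -0.738,"y": -0.154,"z": 0.66,"ax": 0,"ay": 0,"az": 0,"jaw": -1},
    {"x": -0.738,"y": -0.154,"z": 0.68,"ax": 0,"ay": 0,"az": 0,"jaw": -1},
    {"x": -0.738,"y": -0.154,"z": 0.68,"ax": 0,"ay": 0,"az": 0,"jaw": -1},
  ],
)

```text
time: 2.6
tool_pos: [478.3, 294.7, 91.2]
tcp_rot: [3.141, 0.0, 2.746]
contact_force: [-0.0, -0.0, 0.1]
grip_width: 0.4
finger_force: 0.0
```

```bash
python3 - <<'E'
from h import *
p,d=cap('scene','s1'); a=p[170:300,270:400]; q,d=cap('top','t1'); b=q[160:290,100:230]
print(bot.get_obs()['tool_pos'])
cv2.imwrite('pics/c2.png',cv2.resize(np.hstack([a,b])[:,:,::-1],None,fx=3,fy=3,interpolation=2))
E
```

```text
[478.66159949 294.70980466  91.62430942]
```

View pics/c2.png

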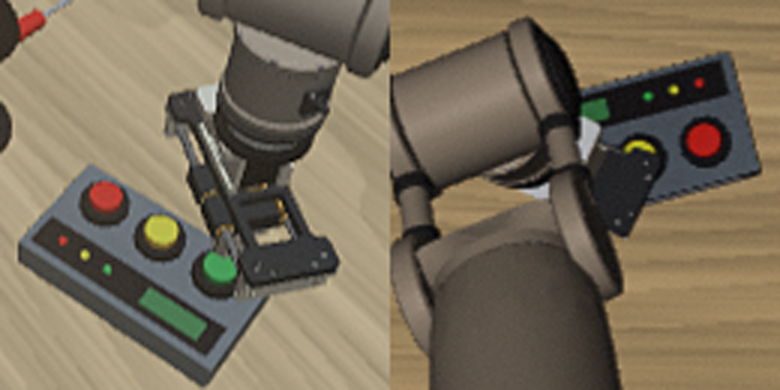

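The shut fingers are above the green button and clear of the yellow one. In the left crop the tip is at about (228,240), just over the button at (220,268). Now I'll press.

send_rows(
  rows=[
    {"x": 0,"y": 0,"z": 0.04,"ax": 0,"ay": 0,"az": 0,"jaw": -1},
    {"x": 0,"y": 0,"z": 0.09,"ax": 0,"ay": 0,"az": 0,"jaw": -1},
    {"x": 0,"y": 0,"z": 0.12,"ax": 0,"ay": 0,"az": 0,"jaw": -1},
    {"x": 0,"y": 0,"z": 0.14,"ax": 0,"ay": 0,"az": 0,"jaw": -1},
    {"x": 0,"y": 0,"z": 0.15,"ax": 0,"ay": 0,"az": 0,"jaw": -1},
    {"x": 0,"y": 0,"z": 0.16,"ax": 0,"ay": 0,"az": 0,"jaw": -1},
    {"x": 0,"y": 0,"z": 0.167,"ax": 0,"ay": 0,"az": 0,"jaw": -1},
    {"x": 0,"y": 0,"z": 0.167,"ax": 0,"ay": 0,"az": 0,"jaw": -1},
    {"x": 0,"y": 0,"z": 0.167,"ax": 0,"ay": 0,"az": 0,"jaw": -1},
    {"x": 0,"y": 0,"z": 0.167,"ax": 0,"ay": 0,"az": 0,"jaw": -1},
  ],
)

```text
time: 3.95
tool_pos: [478.5, 294.2, 57.5]
tcp_rot: [3.141, 0.0, 2.745]
contact_force: [-1.9, -1.0, 3.4]
grip_width: 0.4
finger_force: 1.6
```

Pressed 4.5 mm at 3.4 N, so it has registered. Now I'll rise and carry high over the lamps.

send_rows(
  rows=[
    {"x": 0,"y": 0,"z": -0.03,"ax": 0,"ay": 0,"az": 0,"jaw": -1},
    {"x": 0,"y": 0,"z": -0.1,"ax": 0,"ay": 0,"az": 0,"jaw": -1},
    {"x": 0,"y": 0,"z": -0.22,"ax": 0,"ay": 0,"az": 0,"jaw": -1},
    {"x": 0,"y": 0,"z": -0.36,"ax": 0,"ay": 0,"az": 0,"jaw": -1},
    {"x": 0,"y": 0,"z": -0.5,"ax": 0,"ay": 0,"az": 0,"jaw": -1},
    {"x": 0,"y": 0,"z": -0.64,"ax": 0,"ay": 0,"az": 0,"jaw": -1},
    {"x": 0,"y": 0,"z": -0.78,"ax": 0,"ay": 0,"az": 0,"jaw": -1},
    {"x": 0,"y": 0,"z": -0.9,"ax": 0,"ay": 0,"az": 0,"jaw": -1},
    {"x": 0,"y": 0,"z": -0.98,"ax": 0,"ay": 0,"az": 0,"jaw": -1},
    {"x": 0,"y": 0,"z": -1.0,"ax": 0,"ay": 0,"az": 0,"jaw": -1},
  ],
)

```text
time: 5.2
tool_pos: [479.0, 294.4, 259.2]
tcp_rot: [3.139, 0.002, 2.745]
contact_force: [0.0, -0.4, 0.9]
grip_width: 0.2
finger_force: 0.0
```

send_rows(
  rows=[
    {"x": -0.02,"y": -0.03,"z": -0.05,"ax": 0,"ay": 0,"az": 0,"jaw": -1},
    {"x": -0.06,"y": -0.1,"z": -0.13,"ax": 0,"ay": 0,"az": 0,"jaw": -1},
    {"x": -0.13,"y": -0.21,"z": -0.22,"ax": 0,"ay": 0,"az": 0,"jaw": -1},
    {"x": -0.2,"y": -0.33,"z": -0.31,"ax": 0,"ay": 0,"az": 0,"jaw": -1},
    {"x": -0.28,"y": -0.46,"z": -0.38,"ax": 0,"ay": 0,"az": 0,"jaw": -1},
    {"x": -0.36,"y": -0.6,"z": -0.4,"ax": 0,"ay": 0,"az": 0,"jaw": -1},
    {"x": -0.44,"y": -0.74,"z": -0.4,"ax": 0,"ay": 0,"az": 0,"jaw": -1},
    {"x": -0.51,"y": -0.86,"z": -0.4,"ax": 0,"ay": 0,"az": 0,"jaw": -1},
    {"x": -0.57,"y": -0.95,"z": -0.4,"ax": 0,"ay": 0,"az": 0,"jaw": -1},
    {"x": -0.6,"y": -1.0,"z": -0.4,"ax": 0,"ay": 0,"az": 0,"jaw": -1},
  ],
)

```text
time: 6.45
tool_pos: [511.8, 61.5, 337.8]
tcp_rot: [-3.142, 0.0, 2.743]
contact_force: [-0.1, -0.3, -0.6]
grip_width: 0.5
finger_force: 0.0
```

send_rows(
  rows=[
    {"x": -0.02,"y": -0.03,"z": 0,"ax": 0,"ay": 0,"az": 0,"jaw": -1},
    {"x": -0.08,"y": -0.13,"z": 0,"ax": 0,"ay": 0,"az": 0,"jaw": -1},
    {"x": -0.16,"y": -0.26,"z": 0,"ax": 0,"ay": 0,"az": 0,"jaw": -1},
    {"x": -0.24,"y": -0.4,"z": 0,"ax": 0,"ay": 0,"az": 0,"jaw": -1},
    {"x": -0.33,"y": -0.55,"z": 0,"ax": 0,"ay": 0,"az": 0,"jaw": -1},
    {"x": -0.42,"y": -0.69,"z": 0,"ax": 0,"ay": 0,"az": 0,"jaw": -1},
    {"x": -0.5,"y": -0.82,"z": 0,"ax": 0,"ay": 0,"az": 0,"jaw": -1},
    {"x": -0.57,"y": -0.93,"z": 0,"ax": 0,"ay": 0,"az": 0,"jaw": -1},
    {"x": -0.61,"y": -1.0,"z": 0,"ax": 0,"ay": 0,"az": 0,"jaw": -1},
    {"x": -0.61,"y": -1.0,"z": 0,"ax": 0,"ay": 0,"az": 0,"jaw": -1},
  ],
)

```text
time: 7.7
tool_pos: [547.0, -168.6, 337.1]
tcp_rot: [3.141, -0.001, 2.744]
contact_force: [-0.3, -0.3, 0.0]
grip_width: 0.2
finger_force: 0.0
```

send_rows(
  rows=[
    {"x": -0.005,"y": -0.016,"z": 0.03,"ax": 0,"ay": 0,"az": 0,"jaw": -1},
    {"x": -0.005,"y": -0.016,"z": 0.09,"ax": 0,"ay": 0,"az": 0,"jaw": -1},
    {"x": -0.005,"y": -0.016,"z": 0.17,"ax": 0,"ay": 0,"az": 0,"jaw": -1},
    {"x": -0.005,"y": -0.016,"z": 0.26,"ax": 0,"ay": 0,"az": 0,"jaw": -1},
    {"x": -0.005,"y": -0.016,"z": 0.35,"ax": 0,"ay": 0,"az": 0,"jaw": -1},
    {"x": -0.005,"y": -0.016,"z": 0.42,"ax": 0,"ay": 0,"az": 0,"jaw": -1},
    {"x": -0.005,"y": -0.016,"z": 0.47,"ax": 0,"ay": 0,"az": 0,"jaw": -1},
    {"x": -0.005,"y": -0.016,"z": 0.5,"ax": 0,"ay": 0,"az": 0,"jaw": -1},
    {"x": -0.005,"y": -0.016,"z": 0.5,"ax": 0,"ay": 0,"az": 0,"jaw": -1},
    {"x": -0.005,"y": -0.016,"z": 0.5,"ax": 0,"ay": 0,"az": 0,"jaw": -1},
  ],
)

```text
time: 8.95
tool_pos: [547.0, -171.8, 237.8]
tcp_rot: [3.142, 0.001, 2.745]
contact_force: [-1.0, -0.7, -1.0]
grip_width: 0.4
finger_force: 0.0
```

```bash
python3 - <<'E'
from h import *
p,d=cap('scene','s2'); a=p[40:240,170:300]; q,d=cap('top','t2'); b=q[130:330,270:400]
print(bot.get_obs()['tool_pos'])
cv2.imwrite('pics/c3.png',cv2.resize(np.hstack([a,b])[:,:,::-1],None,fx=3,fy=3,interpolation=2))
E
```

```text
[ 546.96195736 -171.74991797  237.83750583]
```

View pics/c3.png

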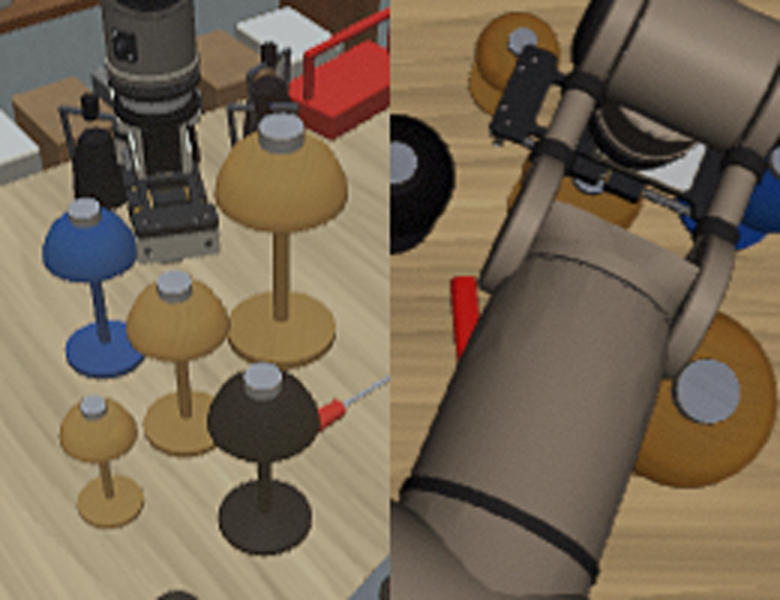

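The tip is centred about 24 mm over the brass cap. In the left crop the fingertips are at about (176,258) and the cap at (174,280). The neighbouring lamps are clear, so I'll press gently.

send_rows(
  rows=[
    {"x": 0,"y": 0,"z": 0.04,"ax": 0,"ay": 0,"az": 0,"jaw": -1},
    {"x": 0,"y": 0,"z": 0.08,"ax": 0,"ay": 0,"az": 0,"jaw": -1},
    {"x": 0,"y": 0,"z": 0.105,"ax": 0,"ay": 0,"az": 0,"jaw": -1},
    {"x": 0,"y": 0,"z": 0.115,"ax": 0,"ay": 0,"az": 0,"jaw": -1},
    {"x": 0,"y": 0,"z": 0.125,"ax": 0,"ay": 0,"az": 0,"jaw": -1},
    {"x": 0,"y": 0,"z": 0.135,"ax": 0,"ay": 0,"az": 0,"jaw": -1},
    {"x": 0,"y": 0,"z": 0.143,"ax": 0,"ay": 0,"az": 0,"jaw": -1},
    {"x": 0,"y": 0,"z": 0.143,"ax": 0,"ay": 0,"az": 0,"jaw": -1},
    {"x": 0,"y": 0,"z": 0.143,"ax": 0,"ay": 0,"az": 0,"jaw": -1},
    {"x": 0,"y": 0,"z": 0.143,"ax": 0,"ay": 0,"az": 0,"jaw": -1},
  ],
)

```text
time: 10.3
tool_pos: [546.7, -171.6, 208.8]
tcp_rot: [3.142, 0.0, 2.745]
contact_force: [-1.4, 0.6, 3.5]
grip_width: 0.4
finger_force: 1.8
```

Pressed about 5 mm at 3.5 N. Now I'll withdraw straight up.

send_rows(
  rows=[
    {"x": 0,"y": 0,"z": -0.01,"ax": 0,"ay": 0,"az": 0,"jaw": -1},
    {"x": 0,"y": 0,"z": -0.03,"ax": 0,"ay": 0,"az": 0,"jaw": -1},
    {"x": 0,"y": 0,"z": -0.06,"ax": 0,"ay": 0,"az": 0,"jaw": -1},
    {"x": 0,"y": 0,"z": -0.12,"ax": 0,"ay": 0,"az": 0,"jaw": -1},
    {"x": 0,"y": 0,"z": -0.22,"ax": 0,"ay": 0,"az": 0,"jaw": -1},
    {"x": 0,"y": 0,"z": -0.34,"ax": 0,"ay": 0,"az": 0,"jaw": -1},
    {"x": 0,"y": 0,"z": -0.46,"ax": 0,"ay": 0,"az": 0,"jaw": -1},
    {"x": 0,"y": 0,"z": -0.55,"ax": 0,"ay": 0,"az": 0,"jaw": -1},
    {"x": 0,"y": 0,"z": -0.6,"ax": 0,"ay": 0,"az": 0,"jaw": -1},
    {"x": 0,"y": 0,"z": -0.6,"ax": 0,"ay": 0,"az": 0,"jaw": -1},
  ],
)

```text
time: 11.55
tool_pos: [546.9, -171.7, 329.4]
tcp_rot: [3.142, 0.001, 2.745]
contact_force: [-0.3, 0.7, 0.2]
grip_width: 0.3
finger_force: 0.0
```

```bash
python3 - <<'E'
from h import *
p,d=cap('scene','s3'); o=np.load('pics/s0.npz')['p']
a=p[90:270,180:370];b=o[90:270,180:370]
cv2.imwrite('pics/c4.png',cv2.resize(np.hstack([b,a])[:,:,::-1],None,fx=2,fy=2,interpolation=2))
E
```

```text
(no output)
```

View pics/c4.png

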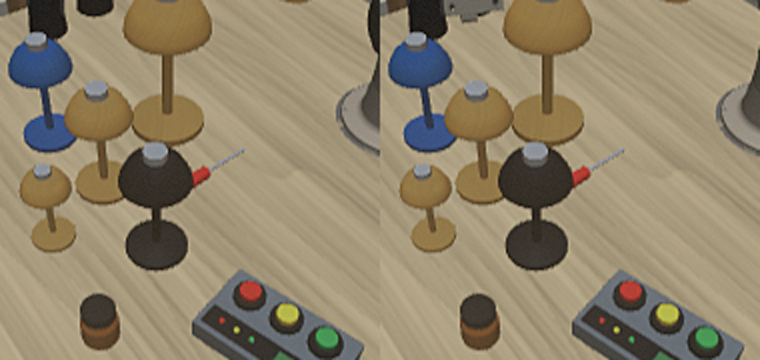

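The before and after crops match: the lamp stands where it was, e.g. cap at (96,90) against (476,90) in the right half. Nothing else moved.

```bash
python3 -c "
from plant import bot
print(bot.close_job())"
```

```text
the job is handed in; nothing more can be done
None
```

I pressed the green button (4.5 mm, 3.4 N), then the brass lamp's cap (about 5 mm, 3.5 N), and withdrew; nothing in the after picture had moved, and I handed the job in at about 11.6 s.

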